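# Close, unclamp and set out the sensor housings for inspection

## Task

While the sensor housings are still clamped in the vise, press each one's cover down until it is fully home, and only then slide the jaw open. Lift the housings out and stand them upright on the sloped deck of the inspection stand, with the loose reference block lying flat on the deck beside them, holes up as it is now. Then slide the empty vise's jaw fully in again; leave the other things on the desk where they are.

Things in the scene. Friction and masses are not known exactly. Their poses are not given: they have to be found in the camera images.
- vise: grey steel vise bolted to the desk, 180 mm wide (y), base x = -72 to +68 mm. Origin: underside, below the middle of the clamped row; x is the clamping direction. Floor under the housings: 30 mm above the desk. Fixed jaw: x from +38.5 to +64.5 mm, top 48 mm above the desk. Moving jaw on the -x (robot) side, on a slideway 60 mm wide, 30 mm high, out to x = -127 mm.
- jaw (a joint): sliding jaw, m: 0 = fully in (clamping), grows as it slides along the vise's -x, stops at 0.045; stays where left, about 5 N moves it. 34 mm deep, 180 mm wide, top 48.5 mm above the desk. Its lip reaches 8 mm over the housings' flanges, so they lift out only once it is over about 12 mm open.
- jaw_handle (a point): centre of the top of the jaw's handle: an upright black cylinder, 26 mm across, standing 48 mm tall on the jaw (its top 96.5 mm above the desk), 58 mm from the vise's origin towards -x when the jaw is fully in. Moves with the jaw.
- stand: black inspection stand fixed to the desk, 100 x 220 mm foot, carrying the sloped deck. Origin: underside centre. Position and yaw vary, and it may change sides with the vise.
- deck: the stand's flat grey sloped deck, 100 (x) x 250 mm (y). Origin: centre of its top surface, 60 mm above the desk; x points up the slope (20 degrees, low edge towards the robot), y along it, z is the normal. Ledge 8 mm high along the low edge, x = -50 to -58 mm; other edges open. Takes four things side by side, 58 mm apart (painted lines between; any place will do). Friction holds them.
- refblock: loose steel reference block, 60 (x) x 44 (y) x 25 mm (z), 0.25 kg, a grid of dark holes marked on its top face. Origin: centre of its underside. Lies flat on the desk between robot and vise/stand.
- housing1: aluminium sensor housing, about 0.35 kg: base flange 76 (x) x 40 (y) x 8 mm, on it a body 46 (x) x 40 (y) mm up to 46 mm above the underside. Origin: centre of its underside; z up. Clamped with its x along the vise's x, in a row along the vise's y, 56 mm (+-10) apart; 2 or 3 of the three are there.
- cover1 (a joint): black cover of housing1, m: 0 = standing 10 mm proud of the body, 0.010 = fully home. Slides along the housing's z, cannot come off, about 7 N moves it, and it stays where it is left.
- cover1_top (a point): centre of the top face of housing1's cover (42 x 36 x 10 mm), 66 mm above the housing's underside when proud, 56 mm when fully home.
- housing2: aluminium sensor housing, about 0.35 kg: base flange 76 (x) x 40 (y) x 8 mm, on it a body 46 (x) x 40 (y) mm up to 46 mm above the underside. Origin: centre of its underside; z up. Clamped with its x along the vise's x, in a row along the vise's y, 56 mm (+-10) apart; 2 or 3 of the three are there.
- cover2 (a joint): black cover of housing2, m: 0 = standing 10 mm proud of the body, 0.010 = fully home. Slides along the housing's z, cannot come off, about 7 N moves it, and it stays where it is left.
- cover2_top (a point): centre of the top face of housing2's cover (42 x 36 x 10 mm), 66 mm above the housing's underside when proud, 56 mm when fully home.
- housing3: aluminium sensor housing, about 0.35 kg: base flange 76 (x) x 40 (y) x 8 mm, on it a body 46 (x) x 40 (y) mm up to 46 mm above the underside. Origin: centre of its underside; z up. Clamped with its x along the vise's x, in a row along the vise's y, 56 mm (+-10) apart; 2 or 3 of the three are there.
- cover3 (a joint): black cover of housing3, m: 0 = standing 10 mm proud of the body, 0.010 = fully home. Slides along the housing's z, cannot come off, about 7 N moves it, and it stays where it is left.
- cover3_top (a point): centre of the top face of housing3's cover (42 x 36 x 10 mm), 66 mm above the housing's underside when proud, 56 mm when fully home.
- scanner: hand scanner, grey, black and yellow, 195 x 58 x 40 mm, lying loose beyond the vise and stand; a bystander. Origin: underside, near its middle
- case: black glasses case, 160 x 65 x 40 mm, loose, on the left; a bystander. Origin: underside centre
- hub: black and yellow interface box, 70 x 110 x 30 mm, loose, on the left; a bystander. Origin: underside centre
Mind the look-alikes: they are no part of the job. What is shaped like the housing2 but orange is not meant. Leave any orange look-alike of the housing3 alone.

How it is judged (in metres and radians):
On the way, in this order (a step that is already met when the one before it is completed fails the run):
1. every cover is pressed fully home (within 1.8 mm) while the jaw still clamps (value of joint each of cover1, cover2, cover3 above 0.0082 m and value of joint jaw below 0.006 m), for 0.2 s.
2. the jaw is slid open by more than 15 mm (value of joint jaw above 0.015 m), for 0.2 s.
At the end, for the whole second after the job is handed in: housings and block flat on the deck (6 mm, 0.1 rad), upright, at rest, centres from 30 mm below to 22 mm above the deck's middle line and within 115 mm of its middle along its length; covers within 1.8 mm of fully home; jaw within 5 mm of fully in (value of joint each of cover1, cover2, cover3 above 0.0082 m and x of housing1 in the frame of deck between -0.03 and 0.022 m and y of housing1 in the frame of deck between -0.115 and 0.115 m and z of housing1 in the frame of deck between -0.004 and 0.006 m and angle between the z axis of each of housing1, housing2, housing3, refblock and the z axis of deck, either way round below 0.1 rad and linear speed of each of housing1, housing2, housing3, refblock below 0.02 m/s and x of housing2 in the frame of deck between -0.03 and 0.022 m and y of housing2 in the frame of deck between -0.115 and 0.115 m and z of housing2 in the frame of deck between -0.004 and 0.006 m and x of housing3 in the frame of deck between -0.03 and 0.022 m and y of housing3 in the frame of deck between -0.115 and 0.115 m and z of housing3 in the frame of deck between -0.004 and 0.006 m and x of refblock in the frame of deck between -0.03 and 0.022 m and y of refblock in the frame of deck between -0.115 and 0.115 m and z of refblock in the frame of deck between -0.004 and 0.006 m and value of joint jaw below 0.005 m); the robot touches nothing.
It fails at once if a bystander (scanner, glasses case or interface box) is pushed more than 30 mm (distance of any of scanner, case, hub from where it was at the start of the episode above 0.03 m).
Of housing1, housing2, housing3 only 2 to 3 are there at a start; the rules pass over those that are not, and their reading is None.
At some moment in a run one of refblock may be knocked a few centimetres aside while the robot is not near it.
Once in a run the grip may slacken for a moment while it holds something.
It also fails if it takes over 210 s, if anything falls off the work surface, if the arm or the gripper's body presses on something with over 40 N, if the wrist force passes 120 N, or if a joint passes its speed limit or range.

## Robot

A 6-joint arm with a two-finger parallel gripper is mounted at the origin on the work surface. World frame = base frame: x ahead of the robot, y to its left, z up, the work surface at z = 0. Lengths are in mm, angles in rad, forces in N, time in s.
With the tool pointing down it reaches from about 275 to 1000 mm from the base axis. Payload 8.4 kg.
Tool frame: the origin (TCP) lies on the centre line of the jaws, within the pads' length; the fingertips stand 25 mm ahead of it and the grasp point (between the pads) lies 6 mm ahead of it; z points along the fingers, y is the line along which they close (so a half turn about z gives the same grasp; the last joint's range is limited). The gripper opens to 85 mm and grips with 20 to 120 N. Pads are 22 mm wide; open, the fingers measure 114 mm over their backs; the gripper's body (76 mm by 85 mm) begins 54 mm behind the grasp point. The pads swing forward as they close: fully open they stand 13 mm farther back than shut.
Start: joints at [-1.211, 0.353, 1.633, -0, 1.155, -0.002], TCP at [221.223, -584.541, 256.281] pointing down, gripper open.
Joint ranges: [-2.63, 2.63], [-0.92, 2.1], [0.06, 2.66], [-1.3, 4.44], [0, 2.69], [-3.02, 3.02]. Speed limits (rad/s): [2.22, 2.22, 2.79, 3.14, 3.14, 3.14].

## Interface

Orientations are given as [roll, pitch, yaw] about the fixed x, y, z axes, in that order (R = Rz(yaw) Ry(pitch) Rx(roll)).
In Python, from rig import r gives the robot as it stands.
- The arm moves only by the shell command python3 -m jog 'ROWS' [FORCE]. ROWS is JSON, a list of rows, each a list of 3 entries, a list of its own where there are three numbers: the turn, a rotation vector about the tool's x, y, z in rad, then the shift along the tool's x, y, z in m, then the opening, from -1 (shut) to 1 (fully open). In form: [[[rx, ry, rz], [x, y, z], gripper], ...]. A call has 1 to 12 rows; each row shifts and turns the commanded pose from where the row before left it, along the tool's axes as they then stand; what a row does not reach is not made up. A row lasts 1/10 s, in which the tool goes at most 50 mm and 8.59 degrees, less where a joint would pass 70% of its speed; a pose out of reach is approached as far as the arm can. A call with a gripper value outside its range is refused whole. The fingers move at their own pace and stop on an object; FORCE is the grip in N (left out, the last holds). Time passes only in rows, so rows that do not move let the fingers close. It gives the time, the measured TCP pose, the force, the opening and the grip force at its end, in the units of the state.
- r.sense(): the state, without advancing time (a new reading comes with each control period).
- r.grab_frame(name): name is "scene" or "top"; returns the picture (480x640x3 uint8, red, green, blue); there is no depth.
- r.camera_params(name): a dict with "fx", "fy", "cx", "cy" (pixels), "k1" (the pictures are not rectified: a ray, as slopes to the right and down, at radius r is drawn at 1 + k1 r^2 times it, then the intrinsics apply), "rvec" (rotation vector, rad) and "tvec" (3), from world to camera coordinates, as OpenCV has them. Camera axes: x right, y down, z forward; pixel columns grow to the right and rows downward; lengths in mm; the calibration is good to about 2 mm. A picture is of the moment at which its call begins. camera_params takes no time and is no camera call.
- r.sign_off(): hands the job in; it is judged then, once.
The state is a dict: "clock": time; "qpos": joint angles; "qvel": joint speeds; "joint_efforts": joint torques, N m; "eef_pos": TCP position; "tcp_rot": TCP orientation; "contact_force": force on the tool from outside, world axes, zero at the start; "wrist_torque": the same for the moment, N m; "opening": opening from 0.0 (shut) to 1.0 (fully open); "grasp_force": force on a finger pad.
Only numpy, scipy, OpenCV 4.12 (cv2) and the standard library are available. Lean on these libraries where they do the work, as an engineer would, in place of code of your own. Each camera call takes 0.05 s, during which the arm holds its last target. There are 200 camera calls.

## Working session

There is one attempt and no reset: what is moved stays moved. The work goes in short steps, Python scripts to look and compute and a shell command to move; the robot and the scene stay as the last step left them, time stands still between calls to the robot, and variables do not carry over. Pictures are saved under pics/ and viewed, at most 14 in all, crops included, and the job is handed in when it is done.

```bash
ls; mkdir -p pics; python3 - <<'E'
from rig import r
import cv2
for n in("scene","top"):
    cv2.imwrite(f"pics/{n}0.png",r.grab_frame(n)[:,:,::-1]); print(r.camera_params(n))
print(r.sense())
E
```

```text
pics
{'fx': 514.1927062725154, 'fy': 514.1927062725154, 'cx': 321.2249882483212, 'cy': 242.48043307864233, 'k1': -0.14708315264887595, 'rvec': array([ 1.155483  ,  2.366254  , -0.98060475]), 'tvec': array([ 258.22545914, -282.43286804, 1509.15745643])}
{'fx': 461.58294353909685, 'fy': 461.58294353909685, 'cx': 322.9158096881212, 'cy': 240.74366926596431, 'k1': 0.025406129867749094, 'rvec': array([ 2.13314839, -2.11402218,  0.14613768]), 'tvec': array([  95.25468326,  567.55346742, 1038.14094586])}
{'clock': 0.1, 'qpos': array([-1.21141915e+00,  3.53583616e-01,  1.63401430e+00, -6.60698792e-06,
        1.15522950e+00, -2.39645035e-03]), 'qvel': array([ 0.00117706,  0.00140625, -0.00300539, -0.00094137, -0.00038286,
       -0.00165857]), 'joint_efforts': array([-1.31556459e-03, -6.06361628e+01, -3.42825079e+01, -7.78494905e-05,
        4.02486854e-03, -4.23975052e-06]), 'eef_pos': array([ 221.07518185, -584.18837241,  255.65324617]), 'tcp_rot': array([-3.14035788e+00,  3.08228498e-06,  3.61776295e-01]), 'contact_force': array([-0.50919041,  0.04281668,  0.53566458]), 'wrist_torque': array([0.00585636, 0.01136915, 0.05492545]), 'grasp_force': 0.0, 'opening': 1.0000299610159913}
```

View pics/scene0.png

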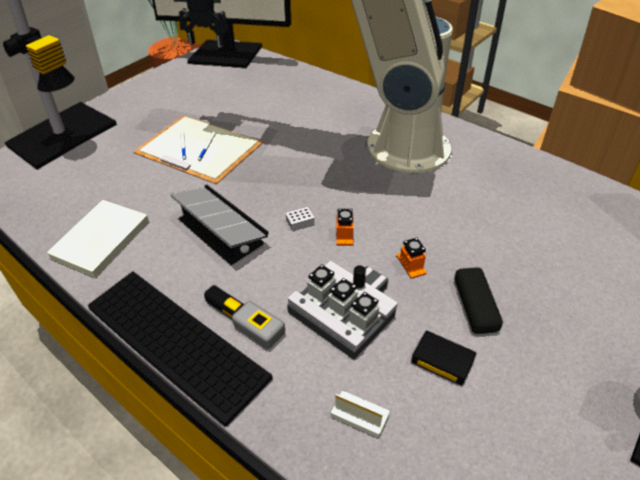

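View pics/top0.png

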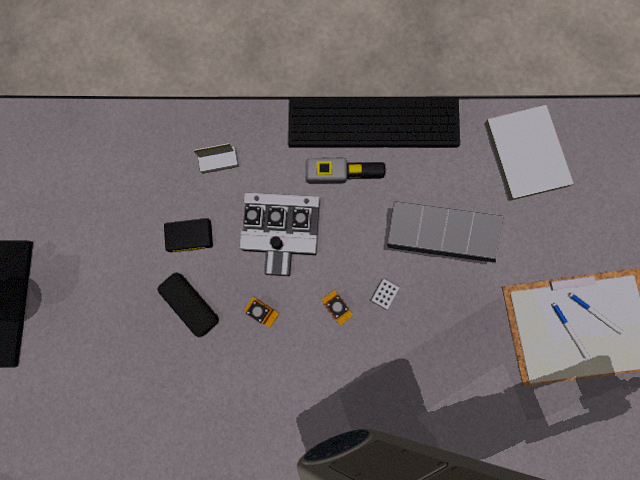

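Both views: three housings in the vise (top ≈ (253,215), (277,216), (302,217)), handle at (276,243), deck centred about (445,231), refblock at (385,293). The orange look-alikes are at (262,311) and (337,306), and the bystanders are at left and beyond. Next I'll zoom in.

```bash
cat > h.py <<'E'
import numpy as np, cv2
from rig import r
from scipy.spatial.transform import Rotation as R
def cam(n):
    p=r.camera_params(n); K=np.array([[p['fx'],0,p['cx']],[0,p['fy'],p['cy']],[0,0,1]])
    return K,np.array([p['k1'],0,0,0,0]),p['rvec'],p['tvec'],cv2.Rodrigues(p['rvec'])[0]
def ray(n,uv):
    K,d,rv,t,Rm=cam(n)
    q=cv2.undistortPointsIter(np.array(uv,float).reshape(-1,1,2),K,d,None,None,(3,50,1e-10)).reshape(-1,2)
    return -Rm.T@t,np.c_[q,np.ones(len(q))]@Rm
def onplane(n,uv,z):
    o,v=ray(n,uv); return o+v*((z-o[2])/v[:,2])[:,None]
def proj(n,P):
    K,d,rv,t,_=cam(n); return cv2.projectPoints(np.array(P,float).reshape(-1,1,3),rv,t,K,d)[0].reshape(-1,2)
def tri(ut,us):
    o1,a=ray("top",ut);o2,b=ray("scene",us);out=[]
    for x,y in zip(a,b):
        s=np.linalg.lstsq(np.c_[x,-y],o2-o1,rcond=None)[0]; p,q=o1+s[0]*x,o2+s[1]*y
        out.append([*((p+q)/2),np.linalg.norm(p-q)])
    return np.array(out)
def save(n,name,x0,y0,x1,y1,k,img=None):
    im=(r.grab_frame(n) if img is None else img)[:,:,::-1]
    cv2.imwrite(f"pics/{name}.png",cv2.resize(im[y0:y1,x0:x1],None,fx=k,fy=k,interpolation=cv2.INTER_CUBIC))
E
python3 - <<'E'
from h import *
t=cv2.imread('pics/top0.png')[:,:,::-1];s=cv2.imread('pics/scene0.png')[:,:,::-1]
save('top','t1',235,185,335,280,6,t)
save('top','t2',365,190,515,315,5,t)
save('scene','s1',280,250,410,360,6,s)
E
```

```text
(no output)
```

View pics/t1.png

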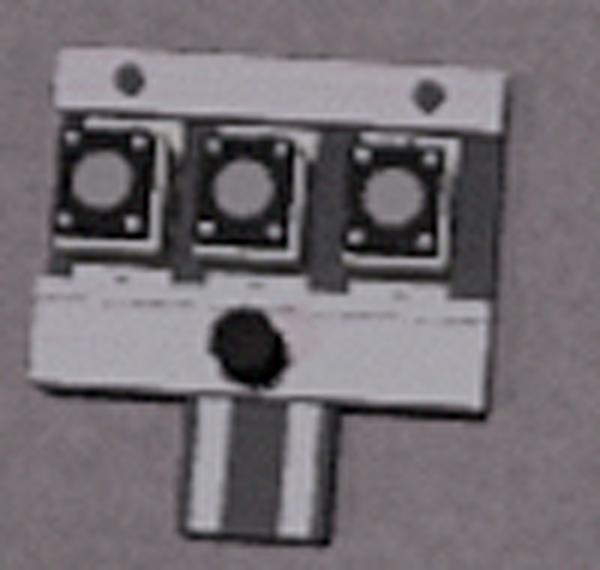

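View pics/t2.png

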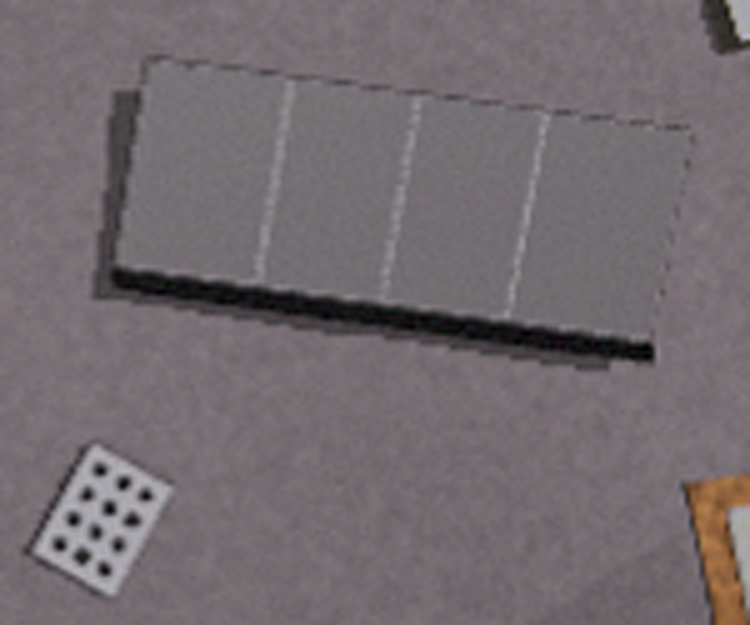

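View pics/s1.png

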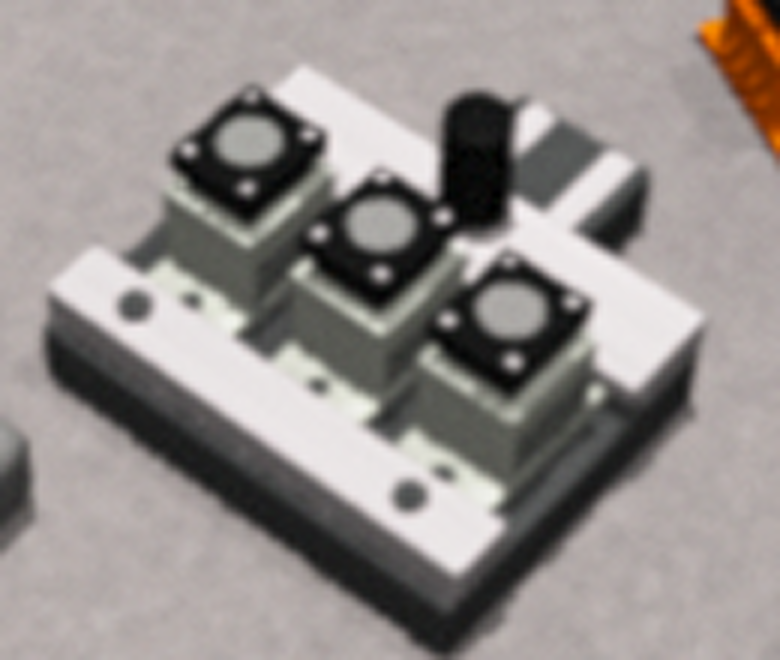

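The crops show disc centres in t1 at (102,181), (244,188), (392,195). In s1, in the same order, they are at (512,311), (381,222), (249,140). The deck's high corners in t2 are at (147,58) and (692,128), and the block's corners are at (95,443), (174,488), (113,597), (30,550). Now I'll turn these into world points.

```bash
python3 - <<'E'
from h import *
np.set_printoptions(precision=1,suppress=True)
f=lambda P,k,x,y:(np.array(P,float)+.5)/k-.5+[x,y]
T1=lambda P:f(P,6,235,185);T2=lambda P:f(P,5,365,190);S1=lambda P:f(P,6,280,250)
print('cams',ray('top',[[320,240]])[0],ray('scene',[[320,240]])[0])
d=[(102,181),(244,188),(392,195)];ds=[(512,311),(381,222),(249,140)]
print('disc top@96',onplane('top',T1(d),96)); print('scene@96',onplane('scene',S1(ds),96)); print('tri',tri(T1(d),S1(ds)))
print('handle top/scene', onplane('top',T1([(243,338)]),96.5),onplane('scene',S1([(479,107)]),96.5))
fj=onplane('top',T1([(57,50),(506,72),(500,132),(55,108)]),48);print('fixed jaw',fj)
print('jaw',onplane('top',T1([(30,382),(487,410)]),48.5))
D=onplane('top',T2([(147,58),(692,128)]),77.1);print('deck hi',D,np.linalg.norm(D[1]-D[0]))
L=onplane('top',T2([(112,283),(652,360)]),40.2+0);print('deck low ledge',L)
print('midline hi',onplane('top',T2([(417,98)]),77.1),onplane('top',T2([(386,298)]),43))
b=onplane('top',T2([(95,443),(174,488),(113,597),(30,550)]),25);print('ref',b,b.mean(0),np.linalg.norm(np.roll(b,-1,0)-b,axis=1),np.degrees(np.arctan2(*(b[1]-b[0])[1::-1])),np.degrees(np.arctan2(*(b[3]-b[0])[1::-1])))
E
```

```text
cams [ 389.5   70.7 1119. ] [1152.5  580.1  871.4]
disc top@96 [[617.6 262.1  96. ]
 [615.2 208.   96. ]
 [612.8 151.8  96. ]]
scene@96 [[621.1 265.2  96. ]
 [616.9 210.2  96. ]
 [615.1 154.   96. ]]
tri [[618.3 263.2  91.7   0.7]
 [615.5 208.7  93.6   0.8]
 [613.3 152.2  93.2   0.4]]
handle top/scene [[557.5 206.7  96.5]] [[556.1 206.6  96.5]]
fixed jaw [[681.8 291.1  48. ]
 [673.6 111.1  48. ]
 [649.1 113.2  48. ]
 [658.  291.   48. ]]
jaw [[547.3 296.4  48.5]
 [537.6 116.8  48.5]]
deck hi [[ 655.6  -63.7   77.1]
 [ 623.6 -310.1   77.1]] 248.42149056347034
deck low ledge [[ 556.   -50.6   40.2]
 [ 521.6 -299.6   40.2]]
midline hi [[ 637.2 -186.7   77.1]] [[ 549.4 -177.6   43. ]]
ref [[481.8 -43.4  25. ]
 [461.  -80.2  25. ]
 [409.9 -51.   25. ]
 [431.3 -12.5  25. ]] [446.  -46.7  25. ] [42.3 58.8 44.  59.2] -119.50343270810265 148.50637908249269
```

```bash
cat >> h.py <<'E'
def plan(pos,rpy=None):
    s=r.sense(); A=R.from_euler('xyz',s['tcp_rot']); B=A if rpy is None else R.from_euler('xyz',rpy)
    print('turn',np.round((A.inv()*B).as_rotvec(),3),'shift(after turn,m)',np.round(B.inv().apply(np.array(pos)-s['eef_pos'])/1000,4),'pos',np.round(s['eef_pos'],1),'rpy',np.round(s['tcp_rot'],3),'clock',round(s['clock'],1))
E
python3 -c "
from h import *
plan([613.5,152.5,160],[3.1416,0,1.525])"
```

```text
turn [-1.000e-03 -1.000e-03 -1.163e+00] shift(after turn,m) [0.7539 0.3583 0.0957] pos [ 221.1 -584.2  255.7] rpy [-3.14   0.     0.362] clock 0.1
```

```bash
python3 -m jog '[[[0,0,-0.1454],[0,0,0],-1],[[0,0,-0.1454],[0,0,0],-1],[[0,0,-0.1454],[0,0,0],-1],[[0,0,-0.1454],[0,0,0],-1],[[0,0,-0.1454],[0,0,0],-1],[[0,0,-0.1454],[0,0,0],-1],[[0,0,-0.1454],[0,0,0],-1],[[0,0,-0.1454],[0,0,0],-1]]'
python3 -m jog '[[[0,0,0],[0.04,0.019,0],-1],[[0,0,0],[0.04,0.019,0],-1],[[0,0,0],[0.04,0.019,0],-1],[[0,0,0],[0.04,0.019,0],-1],[[0,0,0],[0.04,0.019,0],-1],[[0,0,0],[0.04,0.019,0],-1],[[0,0,0],[0.04,0.019,0],-1],[[0,0,0],[0.04,0.019,0],-1],[[0,0,0],[0.04,0.019,0],-1],[[0,0,0],[0.04,0.019,0],-1]]'
python3 -m jog '[[[0,0,0],[0.04,0.019,0],-1],[[0,0,0],[0.04,0.019,0],-1],[[0,0,0],[0.04,0.019,0],-1],[[0,0,0],[0.04,0.019,0],-1],[[0,0,0],[0.04,0.019,0],-1],[[0,0,0],[0.04,0.019,0],-1],[[0,0,0],[0.04,0.019,0],-1],[[0,0,0],[0.04,0.019,0],-1],[[0,0,0],[0,0,0],-1],[[0,0,0],[0,0,0],-1]]'
python3 -c "
from h import *
plan([613.5,152.5,160],[3.1416,0,1.525])"
```

```text
clock: 0.9
eef_pos: [221.1, -584.3, 255.8]
tcp_rot: [-3.141, -0.001, 1.531]
contact_force: [-0.4, -1.6, -0.4]
opening: -0.003
grasp_force: 0.0
clock: 1.9
eef_pos: [429.7, -191.9, 256.2]
tcp_rot: [-3.142, -0.0, 1.525]
contact_force: [0.1, 0.0, -0.6]
opening: 0.002
grasp_force: 0.0
clock: 2.9
eef_pos: [595.6, 119.7, 255.5]
tcp_rot: [-3.14, 0.001, 1.527]
contact_force: [-0.7, -0.4, -0.8]
opening: -0.003
grasp_force: 0.0
turn [-0.001  0.001  0.002] shift(after turn,m) [0.0335 0.0164 0.0955] pos [595.6 119.7 255.5] rpy [-3.140e+00  1.000e-03  1.527e+00] clock 2.9
```

```bash
python3 -m jog '[[[0,0,0],[0.0335,0.0164,0],-1],[[0,0,0],[0,0,0.045],-1],[[0,0,0],[0,0,0.045],-1],[[0,0,0],[0,0,0.035],-1],[[0,0,0],[0,0,0],-1],[[0,0,0],[0,0,0],-1]]'
python3 -m jog '[[[0,0,0],[0,0,0.004],-1],[[0,0,0],[0,0,0.004],-1],[[0,0,0],[0,0,0.004],-1],[[0,0,0],[0,0,0.003],-1],[[0,0,0],[0,0,0],-1],[[0,0,0],[0,0,0],-1]]'
```

```text
clock: 3.5
eef_pos: [613.5, 150.7, 131.7]
tcp_rot: [-3.14, 0.0, 1.524]
contact_force: [-0.1, -0.4, 0.5]
opening: 0.002
grasp_force: 0.0
clock: 4.1
eef_pos: [614.3, 151.8, 116.8]
tcp_rot: [3.14, -0.0, 1.525]
contact_force: [1.2, 0.5, 3.4]
opening: 0.003
grasp_force: 1.5
```

```bash
python3 -m jog '[[[0,0,0],[0,0,0.003],-1],[[0,0,0],[0,0,0.002],-1],[[0,0,0],[0,0,0],-1],[[0,0,0],[0,0,0],-1]]'
python3 -m jog '[[[0,0,0],[0,0,0.003],-1],[[0,0,0],[0,0,0],-1],[[0,0,0],[0,0,0],-1]]'
python3 -m jog '[[[0,0,0],[0,0,0.002],-1],[[0,0,0],[0,0,0],-1],[[0,0,0],[0,0,0],-1]]'
```

```text
clock: 4.5
eef_pos: [614.3, 151.8, 111.7]
tcp_rot: [3.14, -0.0, 1.525]
contact_force: [-0.0, -0.3, 4.5]
opening: -0.002
grasp_force: 2.3
clock: 4.8
eef_pos: [614.4, 151.9, 110.8]
tcp_rot: [3.14, -0.0, 1.525]
contact_force: [-5.6, -1.6, 25.0]
opening: -0.002
grasp_force: 12.3
clock: 5.1
eef_pos: [614.5, 151.9, 110.7]
tcp_rot: [3.139, -0.001, 1.525]
contact_force: [-11.9, -4.1, 41.1]
opening: 0.005
grasp_force: 20.7
```

```bash
python3 -m jog '[[[0,0,0],[0,0,-0.03],-1],[[0,0,0],[0.028,0,0],-1],[[0,0,0],[0.028,0,0],-1],[[0,0,0],[0,0,0],-1],[[0,0,0],[0,0,0],-1]]'
python3 -m jog '[[[0,0,0],[0,0,0.018],-1],[[0,0,0],[0,0,0.004],-1],[[0,0,0],[0,0,0.004],-1],[[0,0,0],[0,0,0.004],-1],[[0,0,0],[0,0,0],-1],[[0,0,0],[0,0,0],-1]]'
python3 -m jog '[[[0,0,0],[0,0,0.001],-1],[[0,0,0],[0,0,0],-1]]'
```

```text
clock: 5.6
eef_pos: [615.6, 207.9, 135.7]
tcp_rot: [-3.14, 0.001, 1.526]
contact_force: [-0.4, -0.4, 0.7]
opening: 0.0
grasp_force: 0.0
clock: 6.2
eef_pos: [617.0, 207.2, 110.7]
tcp_rot: [3.14, -0.001, 1.524]
contact_force: [-10.9, -2.8, 38.3]
opening: 0.007
grasp_force: 19.1
clock: 6.4
eef_pos: [617.0, 207.3, 110.6]
tcp_rot: [3.14, -0.001, 1.524]
contact_force: [-14.1, -3.1, 47.7]
opening: -0.0
grasp_force: 23.2
```

```bash
python3 -m jog '[[[0,0,0],[0,0,-0.031],-1],[[0,0,0],[0.028,0,0],-1],[[0,0,0],[0.028,0,0],-1],[[0,0,0],[0,0,0],-1],[[0,0,0],[0,0,0],-1]]'
python3 -m jog '[[[0,0,0],[0,0,0.018],-1],[[0,0,0],[0,0,0.004],-1],[[0,0,0],[0,0,0.004],-1],[[0,0,0],[0,0,0.004],-1],[[0,0,0],[0,0,0],-1],[[0,0,0],[0,0,0],-1]]'
python3 -m jog '[[[0,0,0],[0,0,0.001],-1],[[0,0,0],[0,0,0],-1]]'
python3 -m jog '[[[0,0,0],[0,0,-0.05],-1],[[0,0,0],[0,0,-0.05],-1],[[0,0,0],[-0.03,0.05,0],-1],[[0,0,0],[-0.03,0.05,0],-1],[[0,0,0],[0,0.05,0],-1],[[0,0,0],[0,0,0],-1],[[0,0,0],[0,0,0],-1]]'
python3 - <<'E'
from h import *
save('scene','s2',280,250,410,360,5)
E
```

```text
clock: 6.9
eef_pos: [618.3, 263.0, 135.8]
tcp_rot: [-3.14, 0.001, 1.526]
contact_force: [0.1, -0.4, -0.1]
opening: 0.001
grasp_force: 0.0
clock: 7.5
eef_pos: [619.5, 262.6, 110.8]
tcp_rot: [3.14, -0.0, 1.524]
contact_force: [-10.2, -4.2, 35.6]
opening: 0.0
grasp_force: 18.1
clock: 7.7
eef_pos: [619.6, 262.7, 110.7]
tcp_rot: [3.14, -0.0, 1.524]
contact_force: [-12.9, -5.6, 44.3]
opening: 0.001
grasp_force: 21.9
clock: 8.4
eef_pos: [752.0, 204.1, 203.7]
tcp_rot: [-3.139, 0.001, 1.523]
contact_force: [-0.1, 0.8, -0.1]
opening: 0.001
grasp_force: 0.0
```

View pics/s2.png

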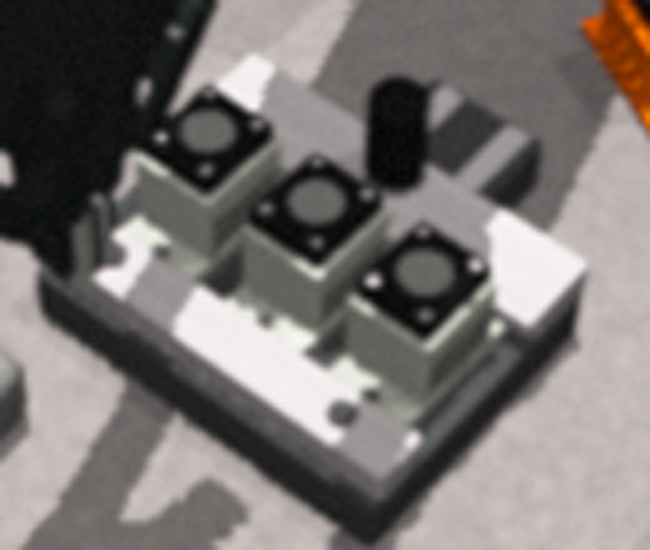

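All three covers sit flush on their bodies. Next I'll grip the handle across y.

```bash
python3 -m jog '[[[0,0,-0.143],[0,0,0],1],[[0,0,-0.143],[0,0,0],1],[[0,0,-0.143],[0,0,0],1],[[0,0,-0.143],[0,0,0],1],[[0,0,-0.143],[0,0,0],1],[[0,0,-0.143],[0,0,0],1],[[0,0,-0.143],[0,0,0],1],[[0,0,-0.143],[0,0,0],1],[[0,0,-0.143],[0,0,0],1],[[0,0,-0.143],[0,0,0],1],[[0,0,-0.143],[0,0,0],1],[[0,0,0],[0,0,0],1]]' 60
python3 -c "
from h import *
plan([557,206.7,86],[3.1416,0,3.097])"
```

```text
clock: 9.65
eef_pos: [750.6, 206.2, 205.6]
tcp_rot: [-3.141, -0.001, 3.101]
contact_force: [-0.7, -0.6, 0.6]
opening: 1.002
grasp_force: 0.0
turn [-0.    -0.001  0.004] shift(after turn,m) [ 0.1935 -0.0081  0.1196] pos [750.6 206.2 205.6] rpy [-3.141e+00 -1.000e-03  3.101e+00] clock 9.7
```

```bash
python3 -m jog '[[[0,0,0],[0.0484,-0.002,0],1],[[0,0,0],[0.0484,-0.002,0],1],[[0,0,0],[0.0484,-0.002,0],1],[[0,0,0],[0.0484,-0.002,0],1],[[0,0,0],[0,0,0],1],[[0,0,0],[0,0,0.04],1],[[0,0,0],[0,0,0.04],1],[[0,0,0],[0,0,0.04],1],[[0,0,0],[0,0,0],1],[[0,0,0],[0,0,0],1]]'
python3 -m jog '[[[0,0,0],[0,0,0],-1],[[0,0,0],[0,0,0],-1],[[0,0,0],[0,0,0],-1],[[0,0,0],[0,0,0],-1],[[0,0,0],[0,0,0],-1],[[0,0,0],[0,0,0],-1],[[0,0,0],[0,0,0],-1],[[0,0,0],[0,0,0],-1]]' 60
```

```text
clock: 10.65
eef_pos: [558.0, 206.4, 85.7]
tcp_rot: [-3.141, -0.001, 3.096]
contact_force: [0.1, 0.2, -0.2]
opening: 1.004
grasp_force: 0.0
clock: 11.45
eef_pos: [559.0, 208.5, 86.8]
tcp_rot: [3.138, 0.002, 3.098]
contact_force: [-3.1, 9.6, 8.2]
opening: 0.288
grasp_force: 58.8
```

```bash
python3 -m jog '[[[0,0,0],[0.008,0.002,0],-1],[[0,0,0],[0.01,0,0],-1],[[0,0,0],[0.01,0,0],-1],[[0,0,0],[0.01,0,0],-1],[[0,0,0],[0.006,0,0],-1],[[0,0,0],[0,0,0],-1],[[0,0,0],[0,0,0],-1],[[0,0,0],[0,0,0],-1]]'
python3 -m jog '[[[0,0,0],[0,0,0],0.3],[[0,0,0],[0,0,0],0.3],[[0,0,0],[0,0,0],0.3],[[0,0,0],[0,0,0],0.3],[[0,0,0],[0,0,-0.04],0.3],[[0,0,0],[0,0,-0.04],0.3],[[0,0,0],[0,0,-0.04],1],[[0,0,0],[0,0,0],1]]'
```

```text
clock: 12.25
eef_pos: [515.4, 210.9, 86.8]
tcp_rot: [3.14, 0.002, 3.098]
contact_force: [-1.4, 0.4, 12.1]
opening: 0.285
grasp_force: 61.2
clock: 13.05
eef_pos: [517.3, 211.5, 210.6]
tcp_rot: [3.138, 0.008, 3.098]
contact_force: [1.3, -0.1, 0.0]
opening: 0.957
grasp_force: 0.0
```

```bash
python3 -m jog '[[[0,0,0.143],[0,0,0],1],[[0,0,0.143],[0,0,0],1],[[0,0,0.143],[0,0,0],1],[[0,0,0.143],[0,0,0],1],[[0,0,0.143],[0,0,0],1],[[0,0,0.143],[0,0,0],1],[[0,0,0.143],[0,0,0],1],[[0,0,0.143],[0,0,0],1],[[0,0,0.143],[0,0,0],1],[[0,0,0.143],[0,0,0],1],[[0,0,0.143],[0,0,0],1],[[0,0,0],[0,0,0],1]]'
python3 -c "
from h import *
save('top','t3',235,185,335,300,5)
plan([613.5,152.5,67],[3.1416,0,1.525])"
```

```text
clock: 14.25
eef_pos: [514.2, 210.2, 204.6]
tcp_rot: [-3.141, 0.0, 1.523]
contact_force: [-0.3, -0.4, -0.4]
opening: 0.997
grasp_force: 0.0
turn [-0.001  0.     0.003] shift(after turn,m) [-0.0532  0.1018  0.1377] pos [514.2 210.3 204.7] rpy [-3.141  0.     1.528] clock 14.3
```

View pics/t3.png

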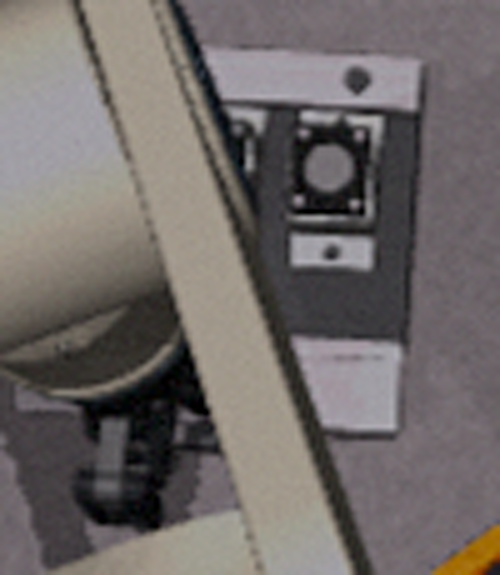

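The jaw is open, with its lip well clear of the flange (housing3 disc at crop (329,168)). Grasping housing3.

```bash
python3 -m jog '[[[0,0,0],[-0.0177,0.0339,0],1],[[0,0,0],[-0.0177,0.0339,0],1],[[0,0,0],[-0.0178,0.034,0],1],[[0,0,0],[0,0,0],1],[[0,0,0],[0,0,0.045],1],[[0,0,0],[0,0,0.045],1],[[0,0,0],[0,0,0.03],1],[[0,0,0],[0,0,0.018],1],[[0,0,0],[0,0,0],1],[[0,0,0],[0,0,0],1]]'
python3 -m jog '[[[0,0,0],[0,0,0],-1],[[0,0,0],[0,0,0],-1],[[0,0,0],[0,0,0],-1],[[0,0,0],[0,0,0],-1],[[0,0,0],[0,0,0],-1],[[0,0,0],[0,0,0],-1],[[0,0,0],[0,0,0],-1],[[0,0,0],[0,0,0],-1]]' 80
```

```text
clock: 15.3
eef_pos: [613.5, 152.8, 67.4]
tcp_rot: [-3.141, 0.0, 1.527]
contact_force: [0.6, -0.6, 1.0]
opening: 0.998
grasp_force: 0.0
clock: 16.1
eef_pos: [614.5, 152.8, 68.8]
tcp_rot: [3.14, -0.001, 1.525]
contact_force: [-0.5, -0.0, 7.0]
opening: 0.531
grasp_force: 83.3
```

```bash
cat >> h.py <<'E'
C=np.array([593,-180.9,60.]);psi=-0.129
_h=np.array([np.cos(psi),np.sin(psi),0]);Z=np.array([0,0,1.]);c,s_=np.cos(np.radians(20)),np.sin(np.radians(20))
EX=_h*c+Z*s_;N=-_h*s_+Z*c;EY=np.array([-np.sin(psi),np.cos(psi),0])
RPY=R.from_matrix(np.c_[EY,EX,-N]).as_euler('xyz')
def deckpos(a,b,h): return C+a*EX+b*EY+h*N
E
python3 -m jog '[[[0,0,0],[0,0,-0.03],-1],[[0,0,0],[0,0,-0.04],-1],[[0,0,0],[0,0,-0.04],-1],[[0,0,0],[0,0,-0.04],-1],[[0,0,0],[0,0,0],-1],[[0,0,0],[0,0,0],-1]]'
python3 -c "
from h import *
print(RPY)
plan(deckpos(-2,-87,98.8),RPY)"
```

```text
clock: 16.7
eef_pos: [613.8, 152.6, 218.0]
tcp_rot: [3.14, -0.0, 1.525]
contact_force: [-0.2, 0.8, -3.6]
opening: 0.528
grasp_force: 83.7
[2.7925268  0.         1.44179633]
turn [-0.347 -0.015  0.082] shift(after turn,m) [-0.4204 -0.0351  0.0573] pos [613.8 152.6 218. ] rpy [ 3.14  -0.     1.525] clock 16.7
```

```bash
python3 -m jog '[[[-0.0868,-0.0037,0.0205],[0,0,0],-1],[[-0.0868,-0.0037,0.0205],[0,0,0],-1],[[-0.0868,-0.0037,0.0205],[0,0,0],-1],[[-0.0868,-0.0037,0.0205],[0,0,0],-1],[[0,0,0],[-0.042,-0.0035,0],-1],[[0,0,0],[-0.042,-0.0035,0],-1],[[0,0,0],[-0.042,-0.0035,0],-1],[[0,0,0],[-0.042,-0.0035,0],-1],[[0,0,0],[-0.042,-0.0035,0],-1]]'
python3 -m jog '[[[0,0,0],[-0.042,-0.0035,0],-1],[[0,0,0],[-0.042,-0.0035,0],-1],[[0,0,0],[-0.042,-0.0035,0],-1],[[0,0,0],[-0.042,-0.0035,0],-1],[[0,0,0],[-0.042,-0.0035,0],-1],[[0,0,0],[0,0,0],-1],[[0,0,0],[0,0,0],-1],[[0,0,0],[0,0,0],-1]]'
python3 -c "
from h import *
save('scene','s3',150,150,350,300,4)
plan(deckpos(-2,-87,38.8),RPY)"
```

```text
clock: 17.6
eef_pos: [568.1, -54.8, 208.9]
tcp_rot: [2.799, 0.001, 1.443]
contact_force: [0.0, 0.3, -4.1]
opening: 0.525
grasp_force: 83.7
clock: 18.4
eef_pos: [526.2, -258.6, 203.9]
tcp_rot: [2.797, -0.001, 1.442]
contact_force: [-0.6, 0.2, -3.2]
opening: 0.522
grasp_force: 83.6
turn [-0.004 -0.001  0.001] shift(after turn,m) [-0.0016  0.0011  0.1159] pos [ 526.6 -258.4  204.3] rpy [ 2.796e+00 -1.000e-03  1.443e+00] clock 18.4
```

View pics/s3.png

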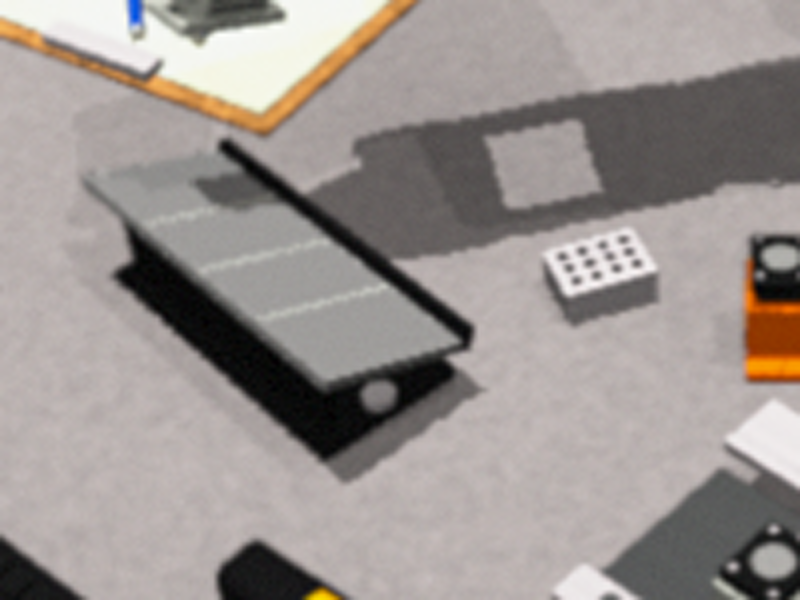

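The deck is empty and clear. Its high corners in the s3 crop are at (82,177) and (325,388). I'll cross-check the deck from this view before lowering.

```bash
python3 -c "
from h import *
u=lambda P:(np.array(P,float)+.5)/4-.5+150
print(onplane('scene',u([(325,386),(82,175)]),77.1)); print(deckpos(50,125,0),deckpos(50,-125,0))
b=onplane('scene',u([(543,257),(627,228),(657,268),(570,296)]),25);print(b,b.mean(0))"
```

```text
[[ 661.55090106  -59.29873266   77.1       ]
 [ 625.48345057 -308.63453433   77.1       ]]
[655.67455176 -62.98284215  77.10100717] [ 623.51392274 -310.90560016   77.10100717]
[[467.33711667 -74.03277419  25.        ]
 [414.70478155 -50.20919569  25.        ]
 [432.2592089  -12.1663166   25.        ]
 [483.99374726 -38.02483843  25.        ]] [449.5737136  -43.60828123  25.        ]
```

```bash
python3 -m jog '[[[0,0,0],[0,0,0.04],-1],[[0,0,0],[0,0,0.04],-1],[[0,0,0],[0,0,0.015],-1],[[0,0,0],[0,0,0.01],-1],[[0,0,0],[0,0,0],-1],[[0,0,0],[0,0,0],-1],[[0,0,0],[0,0,0],-1]]'
python3 -m jog '[[[0,0,0],[0,0,0.004],-1],[[0,0,0],[0,0,0.003],-1],[[0,0,0],[0,0,0.002],-1],[[0,0,0],[0,0,0],-1],[[0,0,0],[0,0,0],-1]]'
python3 -c "
from h import *
plan(deckpos(-2,-87,38.8),RPY)"
```

```text
clock: 19.15
eef_pos: [563.2, -264.6, 108.4]
tcp_rot: [2.792, 0.001, 1.442]
contact_force: [-0.3, 0.3, -2.9]
opening: 0.523
grasp_force: 83.4
clock: 19.65
eef_pos: [565.6, -264.7, 98.2]
tcp_rot: [2.794, 0.0, 1.442]
contact_force: [0.5, 0.4, -3.0]
opening: 0.53
grasp_force: 83.5
turn [-0.002  0.     0.   ] shift(after turn,m) [-0.0004  0.0003  0.0027] pos [ 565.6 -264.7   98.2] rpy [2.794 0.    1.442] clock 19.6
```

```bash
python3 -m jog '[[[0,0,0],[0,0,0.002],-1],[[0,0,0],[0,0,0],-1],[[0,0,0],[0,0,0],-1]]'
python3 -m jog '[[[0,0,0],[0,0,0.0015],-1],[[0,0,0],[0,0,0],-1],[[0,0,0],[0,0,0],-1]]'
python3 -c "
from h import *
plan(deckpos(-2,-87,38.8),RPY)"
```

```text
clock: 19.95
eef_pos: [566.3, -264.8, 96.4]
tcp_rot: [2.794, 0.0, 1.442]
contact_force: [0.1, -0.6, -3.1]
opening: 0.526
grasp_force: 83.5
clock: 20.25
eef_pos: [566.8, -264.9, 95.5]
tcp_rot: [2.794, 0.0, 1.442]
contact_force: [-5.6, 1.5, 4.6]
opening: 0.524
grasp_force: 84.7
turn [-0.001  0.     0.   ] shift(after turn,m) [-0.0003  0.0001 -0.0002] pos [ 566.8 -264.9   95.5] rpy [2.794 0.    1.442] clock 20.2
```

```bash
python3 -m jog '[[[0,0,0],[0,0,0.0005],0.3],[[0,0,0],[0,0,0],0.5],[[0,0,0],[0,0,0],0.5],[[0,0,0],[0,0,0],0.7],[[0,0,0],[0,0,-0.02],0.7],[[0,0,0],[0,0,-0.04],1],[[0,0,0],[0,0,-0.04],1],[[0,0,0],[0,0,-0.04],1],[[0,0,0],[0,0,0],1]]'
python3 -c "
from h import *
plan([615.8,208.7,210],[3.1416,0,1.525])"
```

```text
clock: 21.15
eef_pos: [521.0, -260.0, 231.6]
tcp_rot: [2.787, 0.004, 1.442]
contact_force: [0.1, 0.6, -0.1]
opening: 0.999
grasp_force: 0.0
turn [ 0.354  0.018 -0.082] shift(after turn,m) [0.4725 0.0733 0.0216] pos [ 521.  -260.   231.6] rpy [2.787 0.004 1.442] clock 21.1
```

```bash
python3 -m jog '[[[0.0868,0.0037,-0.0205],[0,0,0],1],[[0.0868,0.0037,-0.0205],[0,0,0],1],[[0.0868,0.0037,-0.0205],[0,0,0],1],[[0.0868,0.0037,-0.0205],[0,0,0],1],[[0,0,0],[0.043,0.0066,0],1],[[0,0,0],[0.043,0.0066,0],1],[[0,0,0],[0.043,0.0066,0],1],[[0,0,0],[0.043,0.0066,0],1],[[0,0,0],[0.043,0.0066,0],1]]'
python3 -m jog '[[[0,0,0],[0.043,0.0066,0],1],[[0,0,0],[0.043,0.0066,0],1],[[0,0,0],[0.043,0.0066,0],1],[[0,0,0],[0.043,0.0066,0],1],[[0,0,0],[0.043,0.0066,0],1],[[0,0,0],[0.043,0.0066,0],1],[[0,0,0],[0,0,0],1],[[0,0,0],[0,0,0],1],[[0,0,0],[0,0,0],1]]'
python3 -c "
from h import *
plan([615.8,208.7,67],[3.1416,0,1.525])"
```

```text
clock: 22.05
eef_pos: [562.7, -43.6, 225.5]
tcp_rot: [-3.141, -0.0, 1.525]
contact_force: [0.2, 0.9, 0.1]
opening: 0.999
grasp_force: 0.0
clock: 22.95
eef_pos: [613.6, 209.6, 225.5]
tcp_rot: [-3.14, 0.001, 1.525]
contact_force: [-0.1, 0.1, -0.6]
opening: 0.999
grasp_force: 0.0
turn [-0.001  0.001 -0.   ] shift(after turn,m) [-0.0008  0.0023  0.1585] pos [613.6 209.6 225.5] rpy [-3.140e+00  1.000e-03  1.525e+00] clock 22.9
```

```bash
python3 -m jog '[[[0,0,0],[-0.001,0.002,0.045],1],[[0,0,0],[0,0,0.045],1],[[0,0,0],[0,0,0.045],1],[[0,0,0],[0,0,0.023],1],[[0,0,0],[0,0,0],1],[[0,0,0],[0,0,0],1]]'
python3 -m jog '[[[0,0,0],[0,0,0],-1],[[0,0,0],[0,0,0],-1],[[0,0,0],[0,0,0],-1],[[0,0,0],[0,0,0],-1],[[0,0,0],[0,0,0],-1],[[0,0,0],[0,0,0],-1],[[0,0,0],[0,0,0],-1],[[0,0,0],[0,0,0],-1]]' 80
python3 -m jog '[[[0,0,0],[0,0,-0.03],-1],[[0,0,0],[0,0,-0.04],-1],[[0,0,0],[0,0,-0.04],-1],[[0,0,0],[0,0,-0.04],-1],[[0,0,0],[0,0,0],-1],[[0,0,0],[0,0,0],-1]]'
python3 -c "
from h import *
plan(deckpos(-3,-29,98.8),RPY)"
```

```text
clock: 23.55
eef_pos: [616.2, 208.3, 68.7]
tcp_rot: [-3.141, 0.0, 1.524]
contact_force: [1.4, -0.1, 0.4]
opening: 1.004
grasp_force: 0.0
clock: 24.35
eef_pos: [617.1, 209.7, 70.1]
tcp_rot: [3.139, -0.001, 1.525]
contact_force: [1.8, -1.1, 7.2]
opening: 0.525
grasp_force: 83.6
clock: 24.95
eef_pos: [615.9, 209.4, 219.1]
tcp_rot: [3.14, -0.001, 1.525]
contact_force: [0.5, -0.6, -4.8]
opening: 0.525
grasp_force: 83.8
turn [-0.347 -0.015  0.082] shift(after turn,m) [-0.419  -0.0316  0.0601] pos [615.9 209.4 219.1] rpy [ 3.140e+00 -1.000e-03  1.525e+00] clock 24.9
```

```bash
python3 -m jog '[[[-0.0868,-0.0037,0.0205],[0,0,0],-1],[[-0.0868,-0.0037,0.0205],[0,0,0],-1],[[-0.0868,-0.0037,0.0205],[0,0,0],-1],[[-0.0868,-0.0037,0.0205],[0,0,0],-1],[[0,0,0],[-0.0419,-0.0032,0],-1],[[0,0,0],[-0.0419,-0.0032,0],-1],[[0,0,0],[-0.0419,-0.0032,0],-1],[[0,0,0],[-0.0419,-0.0032,0],-1],[[0,0,0],[-0.0419,-0.0032,0],-1]]'
python3 -m jog '[[[0,0,0],[-0.0419,-0.0032,0],-1],[[0,0,0],[-0.0419,-0.0032,0],-1],[[0,0,0],[-0.0419,-0.0032,0],-1],[[0,0,0],[-0.0419,-0.0032,0],-1],[[0,0,0],[-0.0419,-0.0032,0],-1],[[0,0,0],[0,0,0],-1],[[0,0,0],[0,0,0],-1],[[0,0,0],[0,0,0],-1]]'
python3 -c "
from h import *
save('scene','s4',150,100,350,250,4)
plan(deckpos(-3,-29,40.1),RPY)"
```

```text
clock: 25.85
eef_pos: [571.7, 2.1, 210.4]
tcp_rot: [2.798, 0.001, 1.443]
contact_force: [0.6, 0.0, -4.8]
opening: 0.528
grasp_force: 83.8
clock: 26.65
eef_pos: [531.3, -201.3, 206.0]
tcp_rot: [2.797, -0.001, 1.442]
contact_force: [0.3, 0.9, -3.7]
opening: 0.523
grasp_force: 83.8
turn [-0.004 -0.001  0.001] shift(after turn,m) [-0.0012  0.0016  0.1174] pos [ 531.8 -201.   206.4] rpy [ 2.796 -0.     1.443] clock 26.7
```

View pics/s4.png

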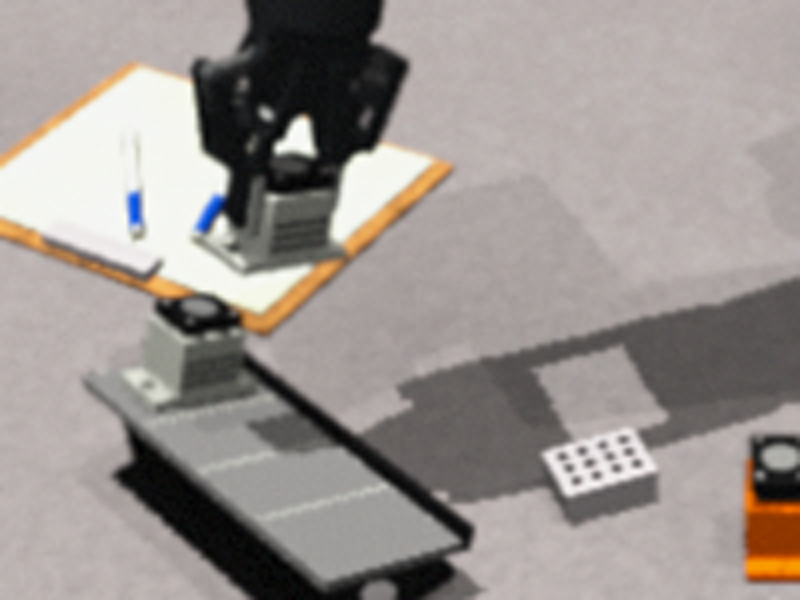

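Housing3 stands square in the far slot (around (195,355)), and housing2 hangs level in the gripper. Lowering it.

```bash
python3 -m jog '[[[0,0,0],[0,0.001,0.04],-1],[[0,0,0],[0,0,0.04],-1],[[0,0,0],[0,0,0.02],-1],[[0,0,0],[0,0,0.007],-1],[[0,0,0],[0,0,0.004],-1],[[0,0,0],[0,0,0.002],-1],[[0,0,0],[0,0,0],-1],[[0,0,0],[0,0,0],-1],[[0,0,0],[0,0,0],-1]]'
python3 -m jog '[[[0,0,0],[0,0,0.002],-1],[[0,0,0],[0,0,0],-1],[[0,0,0],[0,0,0],-1]]'
python3 -c "
from h import *
plan(deckpos(-3,-29,40.1),RPY)"
```

```text
clock: 27.6
eef_pos: [571.6, -207.7, 102.5]
tcp_rot: [2.793, 0.001, 1.442]
contact_force: [0.6, 0.2, -3.5]
opening: 0.528
grasp_force: 83.5
clock: 27.9
eef_pos: [572.0, -207.6, 99.7]
tcp_rot: [2.794, 0.0, 1.442]
contact_force: [-0.3, -0.4, -3.8]
opening: 0.527
grasp_force: 83.5
turn [-0.002  0.     0.   ] shift(after turn,m) [ 0.0001 -0.0003  0.0032] pos [ 572.  -207.6   99.7] rpy [2.794 0.    1.442] clock 27.9
```

```bash
python3 -m jog '[[[0,0,0],[0,0,0.0025],-1],[[0,0,0],[0,0,0],-1],[[0,0,0],[0,0,0],-1]]'
python3 -m jog '[[[0,0,0],[0,0,0.001],-1],[[0,0,0],[0,0,0],-1],[[0,0,0],[0,0,0],-1]]'
python3 -c "
from h import *
plan(deckpos(-3,-29,40.1),RPY)"
```

```text
clock: 28.2
eef_pos: [572.8, -207.6, 97.1]
tcp_rot: [2.795, 0.0, 1.442]
contact_force: [-0.1, 0.3, -3.8]
opening: 0.529
grasp_force: 83.6
clock: 28.5
eef_pos: [573.2, -207.7, 96.5]
tcp_rot: [2.794, 0.0, 1.442]
contact_force: [-2.6, 0.3, 0.2]
opening: 0.526
grasp_force: 84.0
turn [-0.002  0.     0.   ] shift(after turn,m) [ 0.0001 -0.0003 -0.0002] pos [ 573.2 -207.7   96.5] rpy [2.794 0.    1.442] clock 28.5
```

```bash
python3 -m jog '[[[0,0,0],[0,0,0.001],0.3],[[0,0,0],[0,0,0],0.5],[[0,0,0],[0,0,0],0.5],[[0,0,0],[0,0,0],0.7],[[0,0,0],[0,0,-0.02],0.7],[[0,0,0],[0,0,-0.04],1],[[0,0,0],[0,0,-0.04],1],[[0,0,0],[0,0,-0.03],1],[[0,0,0],[0,0,0],1]]'
python3 -m jog '[[[0.0868,0.0037,-0.0205],[0,0,0],1],[[0.0868,0.0037,-0.0205],[0,0,0],1],[[0.0868,0.0037,-0.0205],[0,0,0],1],[[0.0868,0.0037,-0.0205],[0,0,0],1],[[0,0,0],[0.043,0.0066,0],1],[[0,0,0],[0.043,0.0066,0],1],[[0,0,0],[0.043,0.0066,0],1],[[0,0,0],[0.043,0.0066,0],1],[[0,0,0],[0.043,0.0066,0],1]]'
python3 -m jog '[[[0,0,0],[0.043,0.0066,0],1],[[0,0,0],[0.043,0.0066,0],1],[[0,0,0],[0.043,0.0066,0],1],[[0,0,0],[0.043,0.0066,0],1],[[0,0,0],[0.043,0.0066,0],1],[[0,0,0],[0.043,0.0066,0],1],[[0,0,0],[0,0,0],1],[[0,0,0],[0,0,0],1],[[0,0,0],[0,0,0],1]]'
python3 -c "
from h import *
plan([618.5,263,67],[3.1416,0,1.525])"
```

```text
clock: 29.4
eef_pos: [530.8, -202.8, 222.1]
tcp_rot: [2.788, 0.002, 1.442]
contact_force: [-0.2, -0.0, 0.1]
opening: 0.997
grasp_force: 0.0
clock: 30.3
eef_pos: [572.5, 13.1, 216.6]
tcp_rot: [-3.141, -0.0, 1.525]
contact_force: [0.9, 0.0, 0.5]
opening: 1.001
grasp_force: 0.0
clock: 31.2
eef_pos: [623.4, 266.2, 216.7]
tcp_rot: [-3.14, 0.001, 1.525]
contact_force: [-0.8, -0.8, 0.5]
opening: 0.999
grasp_force: 0.0
turn [-0.001  0.001 -0.   ] shift(after turn,m) [-0.0034 -0.0048  0.1497] pos [623.4 266.2 216.7] rpy [-3.140e+00  1.000e-03  1.525e+00] clock 31.2
```

```bash
python3 -m jog '[[[0,0,0],[-0.003,-0.005,0.045],1],[[0,0,0],[0,0,0.045],1],[[0,0,0],[0,0,0.04],1],[[0,0,0],[0,0,0.0195],1],[[0,0,0],[0,0,0],1],[[0,0,0],[0,0,0],1]]'
python3 -m jog '[[[0,0,0],[0,0,0],-1],[[0,0,0],[0,0,0],-1],[[0,0,0],[0,0,0],-1],[[0,0,0],[0,0,0],-1],[[0,0,0],[0,0,0],-1],[[0,0,0],[0,0,0],-1],[[0,0,0],[0,0,0],-1],[[0,0,0],[0,0,0],-1]]' 80
python3 -m jog '[[[0,0,0],[0,0,-0.03],-1],[[0,0,0],[0,0,-0.04],-1],[[0,0,0],[0,0,-0.04],-1],[[0,0,0],[0,0,-0.04],-1],[[0,0,0],[0,0,0],-1],[[0,0,0],[0,0,0],-1]]'
python3 -c "
from h import *
plan(deckpos(-3,29,98.8),RPY)"
```

```text
clock: 31.8
eef_pos: [619.0, 263.4, 68.7]
tcp_rot: [-3.142, 0.0, 1.524]
contact_force: [0.5, 0.8, 0.7]
opening: 0.997
grasp_force: 0.0
clock: 32.6
eef_pos: [619.7, 264.8, 70.1]
tcp_rot: [3.139, -0.001, 1.525]
contact_force: [-0.1, -1.6, 7.5]
opening: 0.526
grasp_force: 83.4
clock: 33.2
eef_pos: [618.8, 264.5, 219.1]
tcp_rot: [3.14, -0.001, 1.525]
contact_force: [-0.8, -0.2, -4.3]
opening: 0.528
grasp_force: 83.6
turn [-0.347 -0.015  0.082] shift(after turn,m) [-0.416  -0.0276  0.0615] pos [618.8 264.5 219.1] rpy [ 3.140e+00 -1.000e-03  1.525e+00] clock 33.2
```

```bash
python3 -m jog '[[[-0.0868,-0.0037,0.0205],[0,0,0],-1],[[-0.0868,-0.0037,0.0205],[0,0,0],-1],[[-0.0868,-0.0037,0.0205],[0,0,0],-1],[[-0.0868,-0.0037,0.0205],[0,0,0],-1],[[0,0,0],[-0.0416,-0.0027,0],-1],[[0,0,0],[-0.0416,-0.0027,0],-1],[[0,0,0],[-0.0416,-0.0027,0],-1],[[0,0,0],[-0.0416,-0.0027,0],-1],[[0,0,0],[-0.0416,-0.0027,0],-1]]'
python3 -m jog '[[[0,0,0],[-0.0416,-0.0027,0],-1],[[0,0,0],[-0.0416,-0.0027,0],-1],[[0,0,0],[-0.0416,-0.0027,0],-1],[[0,0,0],[-0.0416,-0.0027,0],-1],[[0,0,0],[-0.0416,-0.0027,0],-1],[[0,0,0],[0,0,0],-1],[[0,0,0],[0,0,0],-1],[[0,0,0],[0,0,0],-1]]'
python3 -c "
from h import *
plan(deckpos(-3,29,40.1),RPY)
save('scene','s5',150,100,350,250,4)"
```

```text
clock: 34.1
eef_pos: [577.1, 58.2, 211.2]
tcp_rot: [2.798, 0.002, 1.443]
contact_force: [0.0, -0.6, -2.5]
opening: 0.523
grasp_force: 83.6
clock: 34.9
eef_pos: [539.3, -144.0, 207.8]
tcp_rot: [2.797, -0.0, 1.442]
contact_force: [0.8, 0.1, -2.9]
opening: 0.529
grasp_force: 83.6
turn [-0.004 -0.     0.   ] shift(after turn,m) [-0.0006  0.001   0.1187] pos [ 539.3 -144.   207.8] rpy [ 2.797 -0.     1.442] clock 34.9
```

View pics/s5.png

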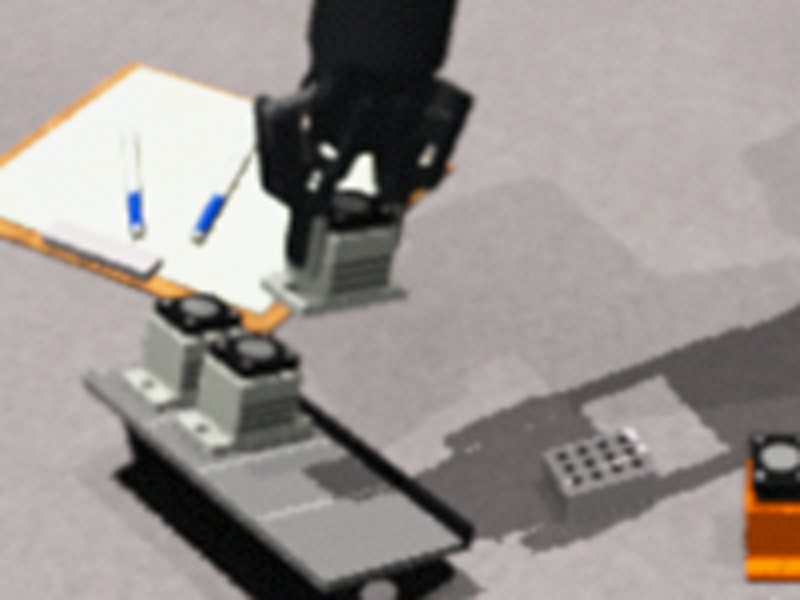

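Two housings stand square on the deck at about (195,355) and (255,395), the third is held level, and the block is still at (600,470). Lowering the third.

```bash
python3 -m jog '[[[0,0,0],[0,0.001,0.04],-1],[[0,0,0],[0,0,0.04],-1],[[0,0,0],[0,0,0.02],-1],[[0,0,0],[0,0,0.008],-1],[[0,0,0],[0,0,0.004],-1],[[0,0,0],[0,0,0.002],-1],[[0,0,0],[0,0,0.002],-1],[[0,0,0],[0,0,0],-1],[[0,0,0],[0,0,0],-1],[[0,0,0],[0,0,0],-1]]'
python3 -m jog '[[[0,0,0],[0,0,0.0015],-1],[[0,0,0],[0,0,0],-1],[[0,0,0],[0,0,0],-1]]'
python3 -c "
from h import *
plan(deckpos(-3,29,40.1),RPY)"
```

```text
clock: 35.95
eef_pos: [580.4, -150.3, 101.0]
tcp_rot: [2.793, 0.001, 1.442]
contact_force: [0.4, 0.0, -3.9]
opening: 0.524
grasp_force: 83.3
clock: 36.25
eef_pos: [580.7, -150.2, 99.0]
tcp_rot: [2.794, 0.0, 1.442]
contact_force: [0.1, -0.9, -3.3]
opening: 0.526
grasp_force: 83.3
turn [-0.002  0.     0.   ] shift(after turn,m) [ 0.0002 -0.0012  0.0021] pos [ 580.7 -150.2   99. ] rpy [2.794 0.    1.442] clock 36.2
```

```bash
python3 -m jog '[[[0,0,0],[0,0,0.0015],-1],[[0,0,0],[0,0,0],-1],[[0,0,0],[0,0,0],-1]]'
python3 -m jog '[[[0,0,0],[0,0,0.001],-1],[[0,0,0],[0,0,0],-1],[[0,0,0],[0,0,0],-1]]'
python3 -c "
from h import *
plan(deckpos(-3,29,40.1),RPY)"
```

```text
clock: 36.55
eef_pos: [581.2, -150.2, 97.5]
tcp_rot: [2.794, 0.0, 1.442]
contact_force: [0.9, -0.7, -2.8]
opening: 0.526
grasp_force: 83.3
clock: 36.85
eef_pos: [581.6, -150.3, 96.7]
tcp_rot: [2.794, 0.0, 1.442]
contact_force: [0.3, 0.2, -3.2]
opening: 0.525
grasp_force: 83.6
turn [-0.002  0.     0.   ] shift(after turn,m) [ 0.0001 -0.0012 -0.0004] pos [ 581.6 -150.3   96.7] rpy [2.794 0.    1.442] clock 36.9
```

```bash
python3 -m jog '[[[0,0,0],[0,0,0.0012],-1],[[0,0,0],[0,0,0],-1],[[0,0,0],[0,0,0],-1]]'
python3 -m jog '[[[0,0,0],[0,0,0],0.3],[[0,0,0],[0,0,0],0.5],[[0,0,0],[0,0,0],0.5],[[0,0,0],[0,0,0],0.7],[[0,0,0],[0,0,-0.02],0.7],[[0,0,0],[0,0,-0.04],1],[[0,0,0],[0,0,-0.04],1],[[0,0,0],[0,0,-0.03],1],[[0,0,0],[0,0,0],1]]'
python3 - <<'E'
from h import *
im=r.grab_frame('scene');save('scene','s6',150,140,350,290,4,im)
np.set_printoptions(precision=1,suppress=True)
# refblock: bright patch in the scene near where it was
g=im[190:245,270:330].astype(int)
plan([446,-46.7,150],[3.1416,0,1.0214])
E
```

```text
clock: 37.15
eef_pos: [581.6, -150.3, 96.5]
tcp_rot: [2.794, 0.0, 1.442]
contact_force: [-12.1, 1.7, 14.9]
opening: 0.524
grasp_force: 86.0
clock: 38.05
eef_pos: [539.3, -145.1, 222.0]
tcp_rot: [2.788, 0.001, 1.442]
contact_force: [0.6, 0.3, -0.2]
opening: 1.001
grasp_force: 0.0
turn [ 0.3 -0.1  0.4] shift(after turn,m) [ 0.  -0.1  0.1] pos [ 538.9 -144.9  219.9] rpy [2.8 0.  1.4] clock 38.1
```

View pics/s6.png

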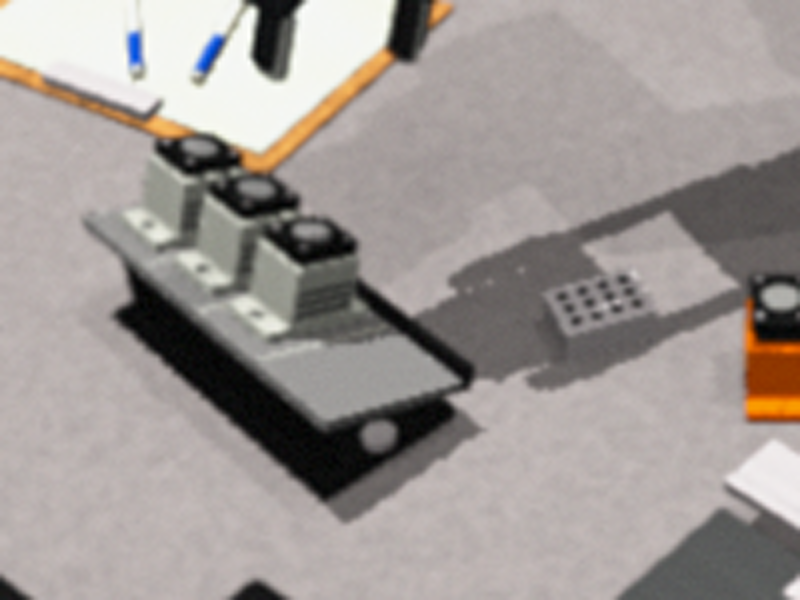

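Three housings stand on the deck in the right slots, and the block hasn't moved. Next, the block.

```bash
python3 -c "
from h import *
plan([447.5,-45.5,140],[3.1416,0,1.056])"
```

```text
turn [ 0.347 -0.067  0.382] shift(after turn,m) [ 0.0415 -0.1285  0.0799] pos [ 538.9 -144.9  219.9] rpy [2.790e+00 1.000e-03 1.442e+00] clock 38.1
```

```bash
python3 -m jog '[[[0.0868,-0.0168,0.0955],[0,0,0],1],[[0.0868,-0.0168,0.0955],[0,0,0],1],[[0.0868,-0.0168,0.0955],[0,0,0],1],[[0.0868,-0.0168,0.0955],[0,0,0],1],[[0,0,0],[0.0138,-0.0428,0],1],[[0,0,0],[0.0138,-0.0428,0],1],[[0,0,0],[0.0138,-0.0428,0],1],[[0,0,0],[0,0,0.04],1],[[0,0,0],[0,0,0.04],1],[[0,0,0],[0,0,0],1],[[0,0,0],[0,0,0],1]]'
python3 -c "
from h import *
plan([447.5,-45.5,24],[3.1416,0,1.056])
t=r.grab_frame('top');s=r.grab_frame('scene')
save('scene','s7',240,170,370,270,5,s)"
```

```text
clock: 39.2
eef_pos: [445.9, -45.2, 137.5]
tcp_rot: [-3.135, 0.003, 1.056]
contact_force: [-0.1, 0.7, 0.7]
opening: 0.999
grasp_force: 0.0
turn [-0.007  0.003  0.   ] shift(after turn,m) [0.0006 0.0015 0.1135] pos [445.9 -45.2 137.5] rpy [-3.135e+00  3.000e-03  1.056e+00] clock 39.2
```

View pics/s7.png

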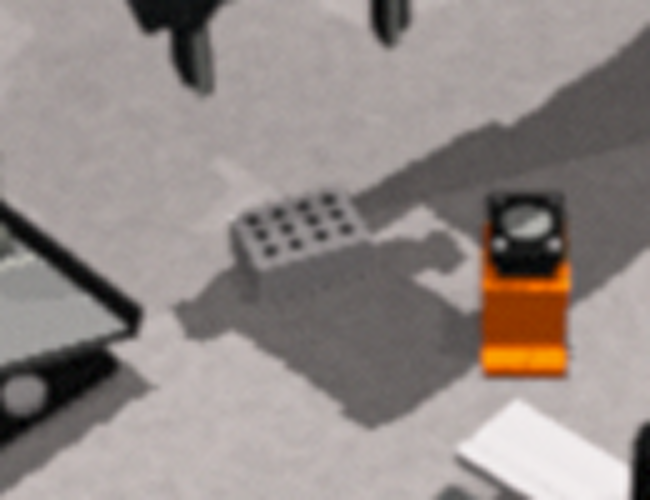

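The block is unmoved (crop (303,230)) and the fingers straddle it. Descending.

```bash
python3 -m jog '[[[-0.006,0.003,0],[0.0005,0.0015,0.035],1],[[0,0,0],[0,0,0.035],1],[[0,0,0],[0,0,0.03],1],[[0,0,0],[0,0,0.011],1],[[0,0,0],[0,0,0],1],[[0,0,0],[0,0,0],1],[[0,0,0],[0,0,0],1]]'
python3 -m jog '[[[0,0,0],[0,0,0],-1],[[0,0,0],[0,0,0],-1],[[0,0,0],[0,0,0],-1],[[0,0,0],[0,0,0],-1],[[0,0,0],[0,0,0],-1],[[0,0,0],[0,0,0],-1],[[0,0,0],[0,0,0],-1]]' 70
```

```text
clock: 40.0
eef_pos: [449.3, -45.8, 28.7]
tcp_rot: [3.137, -0.003, 1.056]
contact_force: [0.3, -0.0, -0.6]
opening: 0.999
grasp_force: 0.0
clock: 40.7
eef_pos: [448.6, -45.6, 28.4]
tcp_rot: [3.138, -0.002, 1.056]
contact_force: [-2.3, -0.2, 14.5]
opening: 0.688
grasp_force: 72.7
```

```bash
python3 -m jog '[[[0,0,0],[0,0,-0.03],-1],[[0,0,0],[0,0,-0.04],-1],[[0,0,0],[0,0,-0.04],-1],[[0,0,0],[0,0,-0.04],-1],[[0,0,0],[0,0,0],-1],[[0,0,0],[0,0,0],-1]]'
python3 -c "
from h import *
plan(deckpos(5,87,98.4),RPY)"
```

```text
clock: 41.3
eef_pos: [447.9, -45.6, 177.9]
tcp_rot: [3.137, -0.003, 1.056]
contact_force: [0.4, 0.8, -2.9]
opening: 0.688
grasp_force: 78.9
turn [-0.34   0.066 -0.382] shift(after turn,m) [-0.0285  0.1163  0.0676] pos [447.9 -45.6 177.9] rpy [ 3.137e+00 -3.000e-03  1.056e+00] clock 41.3
```

```bash
python3 -m jog '[[[-0.085,0.0165,-0.0955],[0,0,0],-1],[[-0.085,0.0165,-0.0955],[0,0,0],-1],[[-0.085,0.0165,-0.0955],[0,0,0],-1],[[-0.085,0.0165,-0.0955],[0,0,0],-1],[[0,0,0],[-0.0095,0.0388,0],-1],[[0,0,0],[-0.0095,0.0388,0],-1],[[0,0,0],[-0.0095,0.0388,0],-1],[[0,0,0],[0,0,0],-1],[[0,0,0],[0,0,0],-1],[[0,0,0],[0,0,0],-1]]'
python3 -c "
from h import *
plan(deckpos(5,87,28.4),RPY)
im=r.grab_frame('scene');save('scene','s8',150,120,350,270,4,im)"
```

```text
clock: 42.3
eef_pos: [550.3, -87.5, 214.4]
tcp_rot: [2.799, -0.001, 1.442]
contact_force: [-0.3, -0.2, -2.0]
opening: 0.683
grasp_force: 78.8
turn [-0.007 -0.001 -0.   ] shift(after turn,m) [-1.000e-04  3.300e-03  1.353e-01] pos [550.3 -87.5 214.4] rpy [ 2.799e+00 -1.000e-03  1.442e+00] clock 42.3
```

View pics/s8.png

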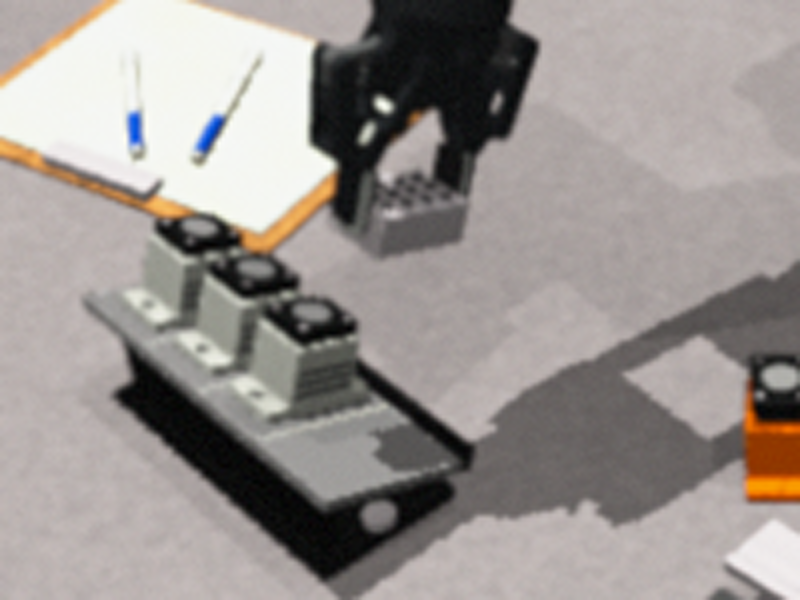

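The block is gripped squarely, holes up, at (415,210). Lowering it into the free slot.

```bash
python3 -m jog '[[[-0.004,0,0],[0,0.003,0.04],-1],[[0,0,0],[0,0,0.04],-1],[[0,0,0],[0,0,0.03],-1],[[0,0,0],[0,0,0.012],-1],[[0,0,0],[0,0,0.005],-1],[[0,0,0],[0,0,0.003],-1],[[0,0,0],[0,0,0],-1],[[0,0,0],[0,0,0],-1],[[0,0,0],[0,0,0],-1]]'
python3 -m jog '[[[0,0,0],[0,0,0.002],-1],[[0,0,0],[0,0,0],-1],[[0,0,0],[0,0,0],-1]]'
python3 -c "
from h import *
plan(deckpos(5,87,28.4),RPY)"
```

```text
clock: 43.25
eef_pos: [599.8, -94.1, 96.8]
tcp_rot: [2.789, -0.0, 1.442]
contact_force: [0.7, 0.1, -2.0]
opening: 0.686
grasp_force: 78.7
clock: 43.55
eef_pos: [600.2, -94.1, 93.9]
tcp_rot: [2.791, -0.0, 1.442]
contact_force: [-0.4, -0.3, -2.2]
opening: 0.683
grasp_force: 78.7
turn [ 0.002 -0.    -0.   ] shift(after turn,m) [ 0.     -0.0028  0.0048] pos [600.2 -94.1  93.9] rpy [ 2.791 -0.     1.442] clock 43.5
```

```bash
python3 -m jog '[[[0,0,0],[0,0,0.003],-1],[[0,0,0],[0,0,0],-1],[[0,0,0],[0,0,0],-1]]'
python3 -m jog '[[[0,0,0],[0,0,0.0015],-1],[[0,0,0],[0,0,0],-1],[[0,0,0],[0,0,0],-1]]'
python3 -m jog '[[[0,0,0],[0,0,0.001],-1],[[0,0,0],[0,0,0],-1],[[0,0,0],[0,0,0],-1]]'
python3 -c "
from h import *
plan(deckpos(5,87,28.4),RPY)"
```

```text
clock: 43.85
eef_pos: [601.1, -94.2, 90.7]
tcp_rot: [2.791, -0.0, 1.442]
contact_force: [-0.7, 0.6, -2.4]
opening: 0.682
grasp_force: 78.7
clock: 44.15
eef_pos: [601.6, -94.3, 89.5]
tcp_rot: [2.791, -0.0, 1.442]
contact_force: [-0.1, 0.2, -2.8]
opening: 0.689
grasp_force: 78.7
clock: 44.45
eef_pos: [602.0, -94.3, 89.0]
tcp_rot: [2.79, -0.0, 1.442]
contact_force: [-3.9, -0.4, 4.3]
opening: 0.682
grasp_force: 79.6
turn [ 0.002 -0.     0.   ] shift(after turn,m) [-0.     -0.0029 -0.0004] pos [602.  -94.3  89. ] rpy [ 2.79  -0.     1.442] clock 44.5
```

```bash
python3 -m jog '[[[0,0,0],[0,0,0],0.45],[[0,0,0],[0,0,0],0.5],[[0,0,0],[0,0,0],0.6],[[0,0,0],[0,0,0],0.6],[[0,0,0],[0,0,-0.015],0.6],[[0,0,0],[0,0,-0.03],0.6],[[0,0,0],[0,0,-0.04],0.6],[[0,0,0],[0,0,-0.04],-1],[[0,0,0],[0,0,-0.02],-1],[[0,0,0],[0,0,0],-1]]'
python3 -c "
from h import *
plan([470,213,190],[3.1416,0,1.525])"
```

```text
clock: 45.45
eef_pos: [553.5, -88.2, 228.2]
tcp_rot: [2.785, -0.0, 1.442]
contact_force: [0.8, 0.1, 0.2]
opening: 0.298
grasp_force: 0.0
turn [ 0.356  0.015 -0.082] shift(after turn,m) [ 0.297  -0.0972  0.0382] pos [553.5 -88.2 228.2] rpy [ 2.785 -0.     1.442] clock 45.5
```

```bash
python3 -m jog '[[[0.0868,0.0037,-0.0205],[0,0,0],-1],[[0.0868,0.0037,-0.0205],[0,0,0],-1],[[0.0868,0.0037,-0.0205],[0,0,0],-1],[[0.0868,0.0037,-0.0205],[0,0,0],-1],[[0,0,0],[0.0424,-0.0139,0],-1],[[0,0,0],[0.0424,-0.0139,0],-1],[[0,0,0],[0.0424,-0.0139,0],-1],[[0,0,0],[0.0424,-0.0139,0],-1],[[0,0,0],[0.0424,-0.0139,0],-1],[[0,0,0],[0.0424,-0.0139,0],-1],[[0,0,0],[0.0424,-0.0139,0],-1],[[0,0,0],[0,0,0],-1]]'
python3 -c "
from h import *
t=r.grab_frame('top')
plan([470,212,80],[3.1416,0,1.525])"
```

```text
clock: 46.65
eef_pos: [467.6, 217.2, 223.4]
tcp_rot: [3.139, -0.001, 1.529]
contact_force: [1.6, -0.8, 0.0]
opening: -0.003
grasp_force: 0.0
turn [ 0.002 -0.     0.004] shift(after turn,m) [-0.0031  0.002   0.1434] pos [468.1 215.2 223.4] rpy [ 3.139 -0.     1.529] clock 46.7
```

```bash
python3 -m jog '[[[0,0,0],[-0.003,0.001,0.045],-1],[[0,0,0],[0,0,0.045],-1],[[0,0,0],[0,0,0.04],-1],[[0,0,0],[0,0,0.013],-1],[[0,0,0],[0,0,0],-1],[[0,0,0],[0,0,0],-1],[[0,0,0],[0,0,0],-1]]'
python3 -m jog '[[[0,0,0],[0,0.01,0],-1],[[0,0,0],[0,0.01,0],-1],[[0,0,0],[0,0.01,0],-1],[[0,0,0],[0,0.008,0],-1],[[0,0,0],[0,0.008,0],-1],[[0,0,0],[0,0.008,0],-1],[[0,0,0],[0,0,0],-1],[[0,0,0],[0,0,0],-1]]'
```

```text
clock: 47.4
eef_pos: [471.8, 210.3, 83.3]
tcp_rot: [3.135, -0.002, 1.525]
contact_force: [-0.5, 0.2, -0.4]
opening: -0.003
grasp_force: 0.0
clock: 48.2
eef_pos: [526.4, 207.7, 82.9]
tcp_rot: [3.135, -0.001, 1.525]
contact_force: [-0.3, -1.7, 4.8]
opening: -0.001
grasp_force: 2.2
```

```bash
python3 -m jog '[[[0,0,0],[0,0.004,0],-1],[[0,0,0],[0,0,0],-1],[[0,0,0],[0,0,0],-1]]'
python3 -m jog '[[[0,0,0],[0,0.003,0],-1],[[0,0,0],[0,0,0],-1],[[0,0,0],[0,0,0],-1]]'
python3 -m jog '[[[0,0,0],[0,0.002,0],-1],[[0,0,0],[0,0,0],-1],[[0,0,0],[0,0,0],-1]]'
```

```text
clock: 48.5
eef_pos: [529.7, 207.5, 82.9]
tcp_rot: [3.137, -0.001, 1.525]
contact_force: [-2.7, -0.8, 6.3]
opening: 0.001
grasp_force: 3.5
clock: 48.8
eef_pos: [531.9, 207.3, 82.9]
tcp_rot: [3.138, -0.001, 1.525]
contact_force: [-5.2, 0.2, 9.1]
opening: -0.001
grasp_force: 5.1
clock: 49.1
eef_pos: [532.1, 207.2, 82.7]
tcp_rot: [3.142, -0.0, 1.525]
contact_force: [-13.3, 2.8, 13.8]
opening: -0.002
grasp_force: 9.5
```

The jaw has reached a firm stop at the expected place. I'll back off, park clear and check.

```bash
python3 -m jog '[[[0,0,0],[0,-0.02,0],-1],[[0,0,0],[0,-0.03,0],-1],[[0,0,0],[0,0,-0.05],-1],[[0,0,0],[0,0,-0.05],-1],[[0,0,0],[0,0,-0.05],-1],[[0,0,0],[0,-0.05,0],-1],[[0,0,0],[0,-0.04,0],-1],[[0,0,0],[0,-0.04,0],-1],[[0,0,0],[0,0,0],-1],[[0,0,0],[0,0,0],-1],[[0,0,0],[0,0,0],-1]]'
python3 - <<'E'
from h import *
s=r.grab_frame('scene');save('scene','s9',150,150,420,360,2.9,s)
print(r.sense()['eef_pos'],r.sense()['clock'])
E
```

```text
clock: 50.2
eef_pos: [354.5, 215.8, 231.9]
tcp_rot: [3.136, -0.002, 1.525]
contact_force: [0.0, 0.4, 0.8]
opening: 0.001
grasp_force: 0.0
[354.49061239 215.66631201 231.69600792] 50.25
```

View pics/s9.png

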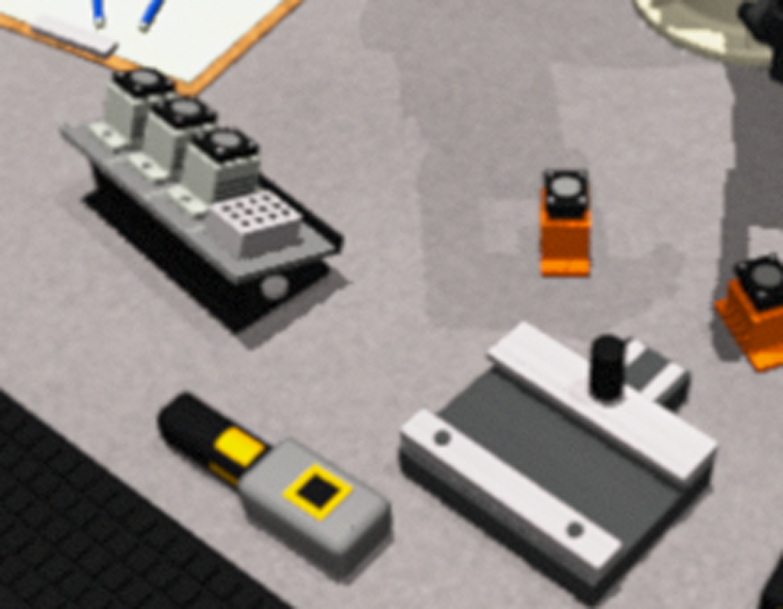

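The handle is back at its starting pixel (≈(359,269) in the full frame), so the jaw is fully in. The three housings and the block sit flat on the deck, and the bystanders and look-alikes are untouched. Handing in.

```bash
python3 -c "
from rig import r
print(r.sign_off())"
```

```text
the job is handed in; nothing more can be done
None
```

I handed the job in at about 50 s with the whole task done: covers pressed home before the jaw opened, the three housings and the reference block on the deck (block holes up), and the jaw pushed fully in again. My last picture showed all of this, but the hand-in returned no verdict.

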